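Click the filter service wheel round to its pointer

TASK

The water filter under the sink has a new cartridge, so its service counter must be set: with a fingertip, gently flick the counter's thumbwheel round by its edge, counterclockwise as seen from above, until the red lobe rests in its notch facing the yellow pointer. Go click by click at the end, letting the wheel come to rest in each of the last two notches before the pointer, and never let the red lobe run past it. Leave everything else standing where it is, and finish with the hand clear.

Things in the scene. Friction and masses are not known exactly. Their poses are not given: they have to be found in the camera images.
- counter: Service counter screwed to the panel: black square base 200 x 200 mm, 18 mm high, carrying a thumbwheel that turns about the vertical axis through the base's centre. Origin: centre of the base's underside, on the wheel axis; z up; the pointer stands towards the base's own +x. Apart from the pointer nothing on the base stands outside the lobes' tips. Heights below are above the panel.
- hub (a point): On the wheel axis, at the top (50 mm) of the metal hub, 32 mm wide. The wheel: grey disc 92 mm across, its top at 34 mm, with 8 upright finger lobes, one every 45 degrees, 7 white and 1 red.
- wheel (a joint): Wheel angle in rad, growing counterclockwise from above; 0 = red lobe at pointer. A spring detent clicks at every whole multiple of 0.785 (45 deg), with a lobe at the pointer each time: pushed over half-way to the next notch the wheel snaps in, else springs back. Needs 1 to 3 N at a lobe tip; does not coast. Starts 3, 4 or 5 clicks before the pointer (settling to about -2.36, -3.14 or -3.93).
- red_lobe (a point): Outer tip of the red lobe, half-way up it (41 mm), 76 mm from the wheel axis. Every lobe is a radial upright paddle 10 mm thick, running from the disc out to 76 mm from the axis, underside at 26 mm, top at 56 mm; at the tips about 48 mm are free between lobes.
- pointer (a point): Tip of the yellow pointer, on the side towards the wheel axis, 77.5 mm from it, at a height of 45 mm. The pointer is a post 14 x 20 mm, 48 mm high, its centre 92.5 mm from the axis; lobes just clear it.
- bowl: Bystander: stainless steel bowl, 120 mm across, 50 mm high. Origin: centre of its underside.
- nozzle: Bystander: aluminium spray nozzle standing upright, 34 mm across, 112 mm high. Origin: centre of its underside.
- cartridge: Bystander: old white filter cartridge with a blue band standing upright, 66 mm across, 138 mm high. Origin: centre of its underside.
- cleaner: Bystander: green cleaner bottle, 70 mm across, 190 mm high. Origin: centre of its underside.
- jar: Bystander: small glass jar with a steel lid, 50 mm across, 60 mm high. Origin: centre of its underside.
- plunger: Bystander: black plastic plunger handle lying flat, about 330 mm long along its x, 28 mm thick, with a 118 mm cross grip at its +x end. Origin: below its middle, on the panel.
- boxes: Bystander: stacked pair of clear plastic boxes with flip lids, 226 x 166 mm, 192 mm high together, fixed. Origin: centre of the underside.

How it is judged:
On the way, in this order (a step that is already met when the one before it is completed fails the run):
1. the wheel rests in the second notch before the pointer (value of joint wheel between -1.7208 and -1.4208 rad and velocity of joint wheel between -0.15 and 0.15 rad/s), for 0.2 s.
2. the wheel rests in the last notch before the pointer (value of joint wheel between -0.935398 and -0.635398 rad and velocity of joint wheel between -0.15 and 0.15 rad/s), for 0.2 s.
At the end, for the whole second after the job is handed in: The wheel rests within 0.15 rad of 0 (red lobe in its notch at the pointer) and every bystander stands upright at rest within 15 mm of where it began (value of joint wheel between -0.15 and 0.15 rad and velocity of joint wheel between -0.15 and 0.15 rad/s and distance of each of bowl, nozzle, cartridge, cleaner, jar, plunger, boxes from where it was at the start of the episode below 0.015 m and linear speed of each of bowl, nozzle, cartridge, cleaner, jar, plunger below 0.02 m/s and angle between each of bowl, nozzle, cartridge, cleaner, jar, plunger's own z axis and vertical below 0.15 rad); the robot touches nothing.
It fails at once if the red lobe runs past the pointer (wheel above 0.4 rad, over half a click) (value of joint wheel above 0.4 rad).
It fails at once if the wheel is turned the wrong way round (below -4.6 rad) (value of joint wheel below -4.6 rad).
It fails at once if the counter is pushed harder than 25 N (contact force between any of the fingers, the arm and counter above 25 N).
It fails at once if a bystander is shoved, lifted or carried (moved more than 20 mm) or tipped (more than 0.3 rad) (distance of any of bowl, nozzle, cartridge, cleaner, jar, plunger, boxes from where it was at the start of the episode above 0.02 m or angle between any of bowl, nozzle, cartridge, cleaner, jar, plunger's own z axis and vertical above 0.3 rad).
It also fails if it takes over 69 s, if anything falls off the work surface, if the arm or the gripper's body presses on something with over 40 N, if the wrist force passes 120 N, or if a joint passes its speed limit or range.

ROBOT

A 6-joint arm with a two-finger parallel gripper is mounted at the origin on the work surface. World frame = base frame: x ahead of the robot, y to its left, z up, the work surface at z = 0. Lengths are in m, angles in rad, forces in N, time in s.
With the tool pointing down it reaches from about 0.375 to 0.9 m from the base axis. Payload 3.1 kg.
Tool frame: the origin (TCP) lies midway between the tips of the shut fingers; the grasp point (between the pads) lies robot.tcp_to_grasp behind it (robot.tcp_to_grasp is the distance from the TCP to the grasp point, in m); z points along the fingers, y is the direction in which the jaws open and shut (so a half turn about z gives the same grasp; the last joint's range is limited). The gripper opens to 87 mm and grips with 3 to 60 N. Pads are 19 mm wide; open, the fingers measure 117 mm over their backs; the gripper's body (75 mm by 190 mm) begins 51 mm behind the grasp point.
Start: joints at [1.077, 0.527, 1.433, -0, 1.181, -0.178], TCP at [0.193, 0.594, 0.223] pointing down, gripper open.
Joint ranges: [-3.08, 3.08], [-0.75, 2.2], [0.22, 2.44], [-1.43, 4.57], [0, 2.65], [-2.85, 2.85]. Speed limits (rad/s): [2.79, 2.79, 3.14, 3.14, 3.14, 3.14].

INTERFACE

Orientations are given as a unit quaternion [x, y, z, w].
In Python, from rig import robot, cams, nets gives the robot as it stands. The module is installed in compiled form; this text tells all that it offers.
- The arm moves only by the tool play_rows, never from a script. Its argument "commands" is a list of rows, each an object of numbers: "x", "y", "z": the shift along the tool's x, y, z in mm; "spin": the turn about the tool's z in rad. In form: [{"x": .., "y": .., "z": .., "spin": ..}, ...]. A call has 1 to 8 rows; each row shifts and turns the pose as measured when the row begins, along the tool's axes as they then stand; what a row does not reach is not made up. A row lasts 1/10 s, in which the tool goes at most 50 mm and 8.59 degrees, less where a joint would pass 70% of its speed; a pose out of reach is approached as far as the arm can. A call is refused whole if a number of a shift passes 50 or a number of a turn 0.15, either way. A call with a gripper value outside its range is refused whole. "grip" is the opening, from 0 (shut) to 1 (fully open), set as the call begins (left out, the last holds). The fingers move at their own pace and stop on an object; "newtons" is the grip in N (left out, the last holds). Time passes only in rows, so rows that do not move let the fingers close. It gives the time, the measured TCP pose, the force and the opening at its end, in the units of the state.
- robot.get_obs(): the state, without advancing time (a new reading comes with each control period).
- cams.camera(name): name is "scene" or "side" or "wrist"; returns a dict with "img" (384x512x3 uint8, red, green, blue), "fx", "fy", "cx", "cy" (pixels), "k1" (the pictures are not rectified: a ray, as slopes to the right and down, at radius r is drawn at 1 + k1 r^2 times it, then the intrinsics apply), "world_to_cam" (4x4, takes a point from world to camera coordinates); the wrist camera has in their place "mount" (4x4, takes a point from camera to tool coordinates, whose origin is the TCP and whose axes are the flange's). Camera axes: x right, y up, looking along -z (the intrinsics and any distortion apply to the point x, -y, -z); pixel columns grow to the right and rows downward; lengths in m; the calibration is good to about 2 mm. A picture is of the moment at which its call begins: read the wrist's pose just before it. There is no depth.
- robot.hand_in(): hands the job in, once; it reports no verdict.
Trained networks look in a picture, given as the dict that the camera call returned (one of the last four; its "shot" number tells which), for a name from the list of things; names that differ only in an ending like _2 or _b are one class to them, and where a whole thing is asked for, a point or a joint stands for the part that bears it (a point fixed in the world has none). Each returns a list of dicts, best first, with "conf" (0 to 1); they miss things now and then, are a little off and sometimes report something else, mostly with a low value. They report only what shows in the picture. A call takes as long as a camera call.
- nets.outline_of(picture, name): "region" (384x512 bool, what is visible of it) and "pixel" ([column, row] in pixels, amid what is visible of it).
The state is a dict: "time": time; "q": joint angles; "joint_velocities": joint speeds; "joint_torque": joint torques, N m; "position": TCP position; "tool_rot": TCP orientation; "ft_force": force on the tool from outside, world axes, zero at the start; "moment": the same for the moment, N m; "grip_width": finger opening in m.
Only numpy, scipy, OpenCV 4.12 (cv2) and the standard library are available. Lean on these libraries where they do the work, as an engineer would, in place of code of your own. Each camera call takes 0.05 s, during which the arm holds its last target.

## Working session

There is one attempt and no reset: what is moved stays moved. The work goes in short steps, Python scripts to look and compute and a tool call to move; the robot and the scene stay as the last step left them, time stands still between calls to the robot, and variables do not carry over. Pictures are saved under pics/ and viewed, and the job is handed in when it is done.

Besides the shell and the picture viewer there is one more tool, called after "Request:" as name([rows], argument=value, ...), one row to a line, values as JSON. play_rows: Moves the arm, as the interface text tells. Its arguments: {"type":"object","properties":{"commands":{"type":"array"},"grip":{"type":"number"},"newtons":{"type":"number"}},"required":["commands"]}

```bash
mkdir -p pics; cat > h.py <<'E'
import numpy as np, cv2
from rig import robot, cams, nets
def snap(name,fn):
    p=cams.camera(name); cv2.imwrite('pics/'+fn,p['img'][:,:,::-1]); return p
def ray(p,px,T=None):
    K=np.array([[p['fx'],0,p['cx']],[0,p['fy'],p['cy']],[0,0,1.]])
    u=cv2.undistortPoints(np.array([[px]],float),K,np.array([p['k1'],0,0,0.]))[0,0]
    d=np.array([u[0],-u[1],-1.])
    M=np.linalg.inv(p['world_to_cam']) if T is None else T
    return M[:3,3],M[:3,:3]@d
def at_z(p,px,z,T=None):
    o,d=ray(p,px,T); return o+d*(z-o[2])/d[2]
def proj(p,P,T=None):
    W=p['world_to_cam'] if T is None else np.linalg.inv(T)
    c=W@np.append(P,1); a=np.array([c[0]/-c[2],-c[1]/-c[2]]); a=a*(1+p['k1']*(a@a))
    return np.array([p['fx']*a[0]+p['cx'],p['fy']*a[1]+p['cy']])
E
python3 - <<'E'
from h import *
o=robot.get_obs(); print(o, getattr(robot,'tcp_to_grasp',None))
for n in ['scene','side','wrist']:
    p=snap(n,n+'0.png')
    print(n,[(k,v) for k,v in p.items() if k!='img'])
    for t in ['counter','hub','red_lobe','pointer','bowl','nozzle','cartridge','cleaner','jar','plunger','boxes']:
        try: print(t,[(round(r['conf'],2),np.round(r['pixel']),int(r['region'].sum())) for r in nets.outline_of(p,t)][:2])
        except Exception as e: print(t,e)
E
```

```text
{'time': 0.0, 'q': array([ 1.07748316e+00,  5.28481987e-01,  1.43390517e+00, -2.36224320e-05,
        1.18136290e+00, -1.78476044e-01]), 'joint_velocities': array([ 0.00041657,  0.00123436, -0.00124329,  0.00082318, -0.00045266,
       -0.00010428]), 'joint_torque': array([ 8.88087252e-04, -4.40054655e+01, -1.76585716e+01,  6.32681837e-02,
        5.83232555e-02, -1.46199463e-04]), 'position': array([0.19315269, 0.59363994, 0.22156099]), 'tool_rot': array([ 1.56764679e-01,  9.87635394e-01, -1.02201837e-03, -3.45243102e-04]), 'ft_force': array([ 0.42811453,  0.69040452, -0.49177627]), 'moment': array([-0.02597433, -0.01232177, -0.03571537]), 'grip_width': 0.08713496671576343} 0.0187
scene [('fx', 374.2633971921276), ('fy', 374.2633971921276), ('cx', 255.1739903585085), ('cy', 187.9638396107368), ('k1', -0.07439433529043883), ('world_to_cam', array([[ 0.79274735,  0.60919838, -0.02071163, -0.47751785],
       [-0.45015382,  0.60801709,  0.65397   ,  0.20518403],
       [ 0.41099049, -0.50910957,  0.75623691, -1.44413518],
       [ 0.        ,  0.        ,  0.        ,  1.        ]])), 
[... 1468 characters left out ...]
[(0.73, array([333., 312.]), 1101)]
boxes [(0.8, array([166., 123.]), 3296)]
wrist [('fx', 322.92491578041256), ('fy', 322.92491578041256), ('cx', 261.4302078953656), ('cy', 189.87436520696264), ('k1', -0.08404460394534716), ('mount', array([[-6.55235426e-04,  9.69723522e-01,  2.44204548e-01,
         6.56949582e-02],
       [ 9.99999785e-01,  6.31114261e-04,  1.77019397e-04,
        -2.23280418e-04],
       [ 1.75389011e-05,  2.44204611e-01, -9.69723727e-01,
        -1.61726985e-01],
       [ 0.00000000e+00,  0.00000000e+00,  0.00000000e+00,
         1.00000000e+00]])), ('shot', 3)]
counter []
hub []
red_lobe []
pointer []
bowl []
nozzle []
cartridge []
cleaner []
jar []
plunger []
boxes []
```

```bash
python3 - <<'E'
import cv2
for n in ['scene','side']:
    a=cv2.imread(f'pics/{n}0.png'); cv2.imwrite(f'pics/{n}0c.png',cv2.resize(a[110:310,130:370],None,fx=3.2,fy=3,interpolation=cv2.INTER_CUBIC))
E
```

```text
(no output)
```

View pics/scene0.png

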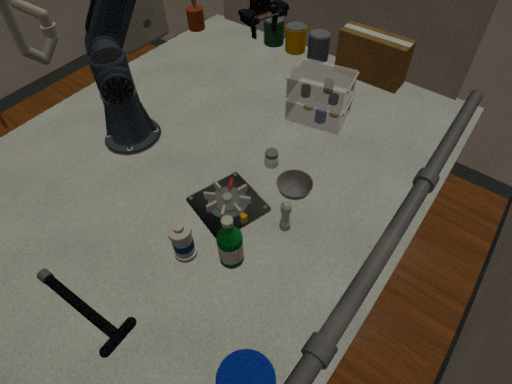

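View pics/side0.png

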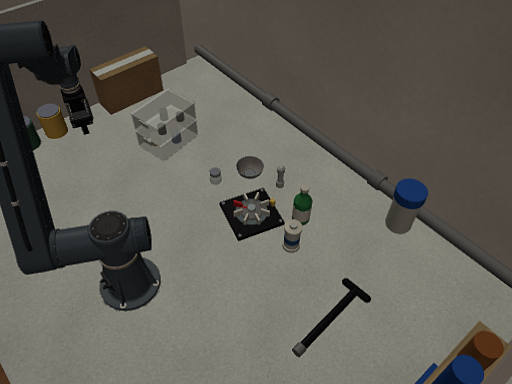

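View pics/scene0c.png

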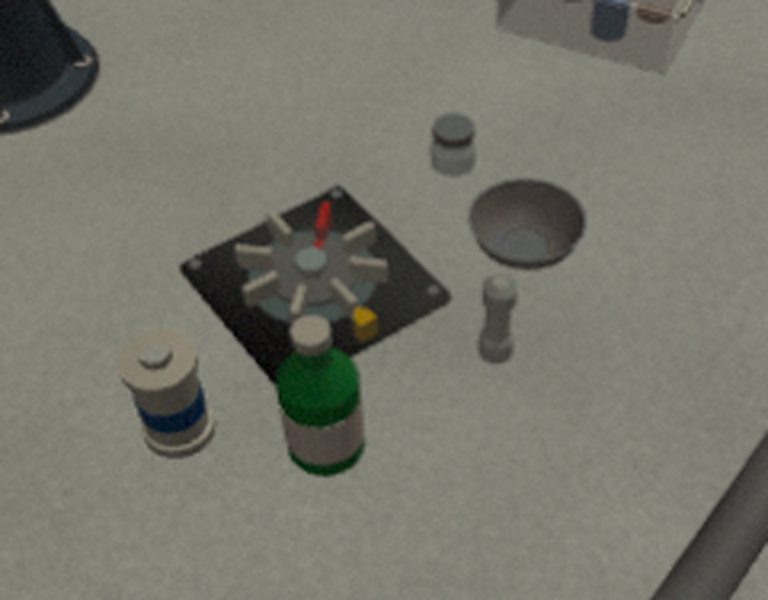

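View pics/side0c.png

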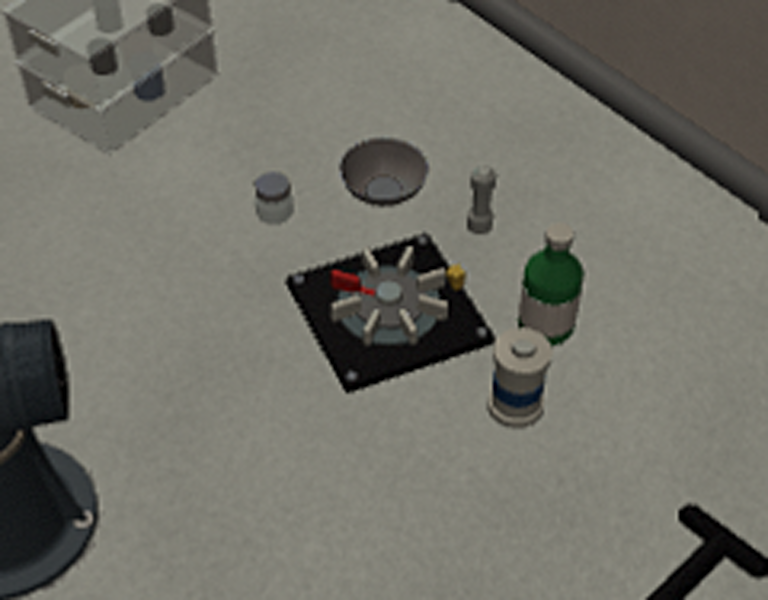

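```bash
python3 - <<'E'
from h import *
s=cams.camera('scene'); d=cams.camera('side')
f=lambda x,y:(130+x/3.2-.3,110+y/3-.3)
A={'hub':((311,258),(389,287),.05),'red':((326,205),(336,276),.05),'pointer':((366,318),(457,270),.045),
'c1':((338,190),(298,280),.018),'c2':((195,264),(423,240),.018),'c3':((433,291),(481,333),.018),
}
for k,(a,b,z) in A.items():
    print(k,at_z(s,f(*a),z).round(4),at_z(d,f(*b),z).round(4))
def tri(a,b):
    o1,d1=ray(s,a);o2,d2=ray(d,b);M=np.stack([d1,-d2],1);t=np.linalg.lstsq(M,o2-o1,rcond=None)[0]
    p,q=o1+d1*t[0],o2+d2*t[1];return ((p+q)/2).round(4),np.linalg.norm(p-q).round(4)
print('hub',tri(f(311,253),f(389,287)))
print('ptr',tri(f(364,312),f(457,268)))
# bystanders bases
B={'bowl rim':((527,222),(384,172),.05),'jar lid':((454,128),(272,184),.06),'nozzle top':((500,284),(484,174),.112),
'cleaner top':((312,326),(559,234),.19),'cartr top':((157,355),(524,347),.138)}
for k,(a,b,z) in B.items():
    print(k,at_z(s,f(*a),z).round(3),at_z(d,f(*b),z).round(3))
E
```

```text
hub [ 0.5248 -0.0425  0.05  ] [ 0.5292 -0.0416  0.05  ]
red [0.4886 0.0237 0.05  ] [0.4914 0.0146 0.05  ]
pointer [ 0.614  -0.0683  0.045 ] [ 0.6151 -0.0711  0.045 ]
c1 [0.4636 0.0701 0.018 ] [0.4666 0.0606 0.018 ]
c2 [ 0.4165 -0.1003  0.018 ] [0.6333 0.0123 0.018 ]
c3 [0.6314 0.0136 0.018 ] [ 0.5819 -0.1527  0.018 ]
hub (array([ 0.5257, -0.044 ,  0.0577]), np.float64(0.0038))
ptr (array([ 0.6128, -0.0711,  0.0538]), np.float64(0.0046))
bowl rim [0.666 0.124 0.05 ] [0.659 0.12  0.05 ]
jar lid [0.529 0.19  0.06 ] [0.527 0.189 0.06 ]
nozzle top [ 0.718 -0.003  0.112] [ 0.714 -0.009  0.112]
cleaner top [ 0.657 -0.181  0.19 ] [ 0.657 -0.188  0.19 ]
cartr top [ 0.547 -0.255  0.138] [ 0.538 -0.26   0.138]
```

```bash
python3 - <<'E'
from h import *
s=cams.camera('scene'); d=cams.camera('side')
print(at_z(s,(319,95),.1),at_z(d,(166,123),.1))
p=snap('wrist','w1.png')
E
```

```text
[0.51336277 0.52011538 0.1       ] [0.51829371 0.52655413 0.1       ]
```

View pics/w1.png

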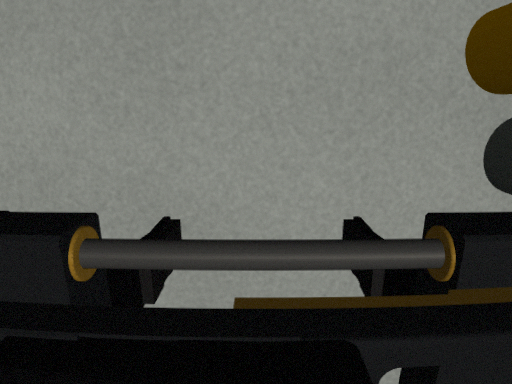

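Request:
play_rows([
  {"z":-10},
  {"z":-10,"x":-10,"y":-12},
  {"x":-20,"y":-24},
  {"x":-20,"y":-24},
  {"x":-20,"y":-24},
  {"x":-20,"y":-24},
  {"x":-20,"y":-24},
  {"x":-20,"y":-24},
], grip=0, newtons=20)

```text
invalid input
```

Request:
play_rows([
  {"x":-20,"y":-24},
  {"x":-20,"y":-24},
  {"x":-20,"y":-24},
  {"x":-20,"y":-24},
  {"x":-20,"y":-24},
  {"x":-20,"y":-24},
  {"x":-20,"y":-24},
  {"x":-20,"y":-24},
])

```text
invalid input
```

Request:
play_rows([
  {"spin":0.15},
  {"spin":0.15},
  {"spin":0.15},
  {"spin":0.15},
  {"spin":0.15},
  {"spin":0.15},
  {"spin":0.15},
  {"spin":0.15},
])

```text
invalid input
```

Request:
play_rows([
  {"spin":0.15},
  {"spin":0.15},
  {"spin":0.1},
  {},
])

```text
invalid input
```

```bash
cat >> h.py <<'E'
from scipy.spatial.transform import Rotation as R
def Tw(p):
    o=robot.get_obs(); T=np.eye(4);T[:3,:3]=R.from_quat(o['tool_rot']).as_matrix();T[:3,3]=o['position'];return T@p['mount']
E
python3 - <<'E'
from h import *
o=robot.get_obs();print(o['time'],o['position'],o['q'],R.from_quat(o['tool_rot']).as_matrix().round(3),o['ft_force'])
p=snap('wrist','w2.png')
E
```

```text
2.05 [0.19347196 0.59431119 0.22255881] [ 1.07752648e+00  5.27499995e-01  1.43266739e+00  1.18667854e-05
  1.18135380e+00 -1.78500414e-01] [[-0.951  0.31   0.   ]
 [ 0.31   0.951  0.   ]
 [-0.     0.    -1.   ]] [0.50673311 0.44257692 0.2528447 ]
```

View pics/w2.png

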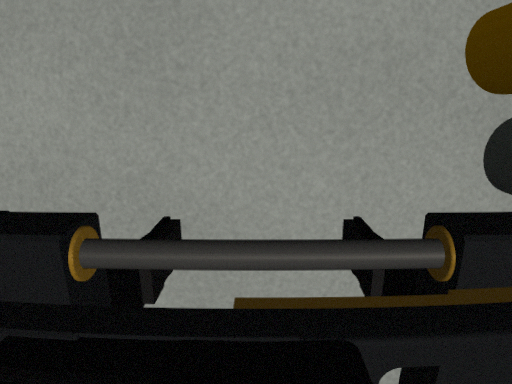

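Request:
play_rows([
  {"x":0,"y":0,"z":-10,"spin":0},
  {"x":-10,"y":-12,"z":-10,"spin":0},
  {"x":-20,"y":-24,"z":0,"spin":0},
  {"x":-20,"y":-24,"z":0,"spin":0},
  {"x":-20,"y":-24,"z":0,"spin":0},
  {"x":-20,"y":-24,"z":0,"spin":0},
  {"x":-20,"y":-24,"z":0,"spin":0},
  {"x":-20,"y":-24,"z":0,"spin":0},
], grip=0, newtons=20)

```text
time: 2.9
position: [0.2727, 0.3989, 0.2498]
tool_rot: [0.153, 0.988, 0.004, 0.004]
ft_force: [1.7, -0.4, -0.2]
grip_width: 0.0309
```

Request:
play_rows([
  {"x":-20,"y":-24,"z":0,"spin":0},
  {"x":-20,"y":-24,"z":0,"spin":0},
  {"x":-20,"y":-24,"z":0,"spin":0},
  {"x":-20,"y":-24,"z":0,"spin":0},
  {"x":-20,"y":-24,"z":0,"spin":0},
  {"x":-20,"y":-24,"z":0,"spin":0},
  {"x":-20,"y":-24,"z":0,"spin":0},
  {"x":-20,"y":-24,"z":0,"spin":0},
])

```text
time: 3.7
position: [0.3691, 0.1519, 0.2581]
tool_rot: [0.153, 0.988, 0.006, 0.01]
ft_force: [0.1, 0.1, -0.3]
grip_width: 0.0006
```

Request:
play_rows([
  {"x":0,"y":0,"z":0,"spin":0.15},
  {"x":0,"y":0,"z":0,"spin":0.15},
  {"x":0,"y":0,"z":0,"spin":0.15},
  {"x":0,"y":0,"z":0,"spin":0.15},
  {"x":0,"y":0,"z":0,"spin":0.15},
  {"x":0,"y":0,"z":0,"spin":0.15},
  {"x":0,"y":0,"z":0,"spin":0.15},
  {"x":0,"y":0,"z":0,"spin":0.15},
])

```text
time: 4.5
position: [0.3689, 0.1417, 0.2657]
tool_rot: [0.687, 0.727, 0.013, 0.011]
ft_force: [-0.5, -0.3, 0.2]
grip_width: 0.0006
```

Request:
play_rows([
  {"x":0,"y":0,"z":0,"spin":0.15},
  {"x":0,"y":0,"z":0,"spin":0.15},
  {"x":0,"y":0,"z":0,"spin":0.07},
  {"x":0,"y":0,"z":0,"spin":0},
])

```text
time: 4.9
position: [0.3674, 0.139, 0.2694]
tool_rot: [0.81, 0.586, 0.017, 0.011]
ft_force: [0.1, -0.1, -0.3]
grip_width: 0.0006
```

```bash
python3 - <<'E'
from h import *
o=robot.get_obs();print(o['time'],o['position'],o['q'],R.from_quat(o['tool_rot']).as_matrix().round(3),o['ft_force'])
p=snap('wrist','w3.png')
E
```

```text
4.9 [0.36735535 0.13904522 0.26935025] [ 7.56316089e-02  1.20855204e-01  1.93424253e+00 -4.14086037e-04
  1.04592048e+00  3.94347889e-01] [[ 0.313  0.949  0.04 ]
 [ 0.95  -0.313  0.003]
 [ 0.015  0.038 -0.999]] [ 0.12885112 -0.086213   -0.3440411 ]
```

View pics/w3.png

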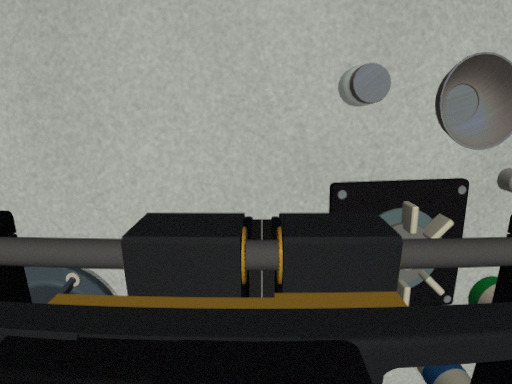

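```bash
python3 - <<'E'
from h import *
p=cams.camera('wrist');T=Tw(p)
a=p['img']; cv2.imwrite('pics/w3c.png',cv2.resize(a[160:320,310:512],None,fx=3.9,fy=3.6,interpolation=cv2.INTER_CUBIC)[:,:,::-1])
for px,z in [((331,184),.018),((466,179),.018),((342,195),.018),((462,190),.018),((447,300),.018)]:
    print(px,at_z(p,px,z,T).round(4))
E
```

```text
(331, 184) [0.4563 0.0818 0.018 ]
(466, 179) [0.6407 0.0272 0.018 ]
(342, 195) [0.4665 0.0624 0.018 ]
(462, 190) [0.6322 0.0135 0.018 ]
(447, 300) [ 0.5823 -0.1531  0.018 ]
```

View pics/w3c.png

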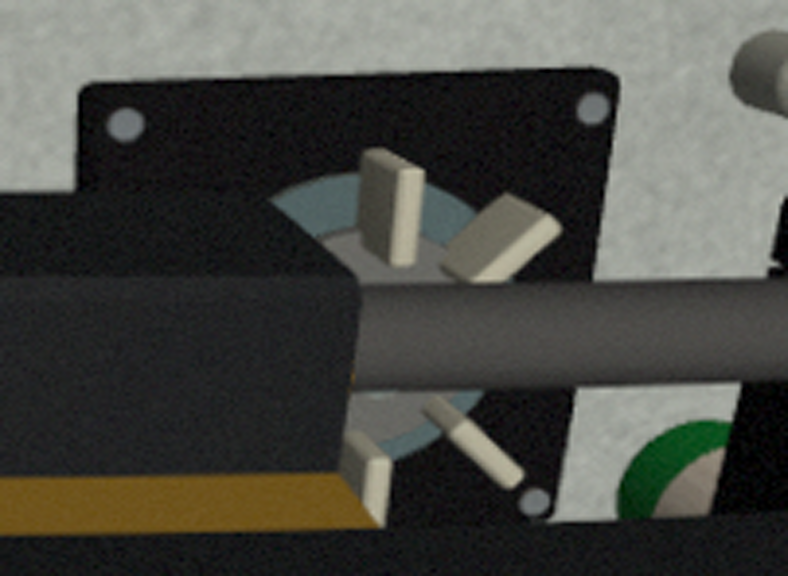

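Request:
play_rows([
  {"x":-12,"y":15,"z":14,"spin":0},
  {"x":-12,"y":15,"z":14,"spin":0},
  {"x":-12,"y":15,"z":14,"spin":0},
  {"x":-12,"y":15,"z":14,"spin":0},
  {"x":-12,"y":15,"z":14,"spin":0},
  {"x":-12,"y":15,"z":14,"spin":0},
  {"x":-12,"y":15,"z":14,"spin":0},
  {"x":-6,"y":8,"z":8,"spin":0},
])

```text
time: 5.8
position: [0.4559, 0.0144, 0.167]
tool_rot: [0.805, 0.593, 0.021, 0.014]
ft_force: [-0.7, 0.2, 0.2]
grip_width: 0.0006
```

```bash
cat >> h.py <<'E'
C=np.array([.5245,-.045]); al=np.deg2rad(-16.4); U=-np.array([np.cos(al),np.sin(al)]); Tn=np.array([-U[1],U[0]])
def st():
    o=robot.get_obs(); M=R.from_quat(o['tool_rot']).as_matrix(); P=o['position']; d=P[:2]-C
    print('t',round(o['time'],2),'P',P.round(4),'rad',(d@U*1e3).round(1),'s',(d@Tn*1e3).round(1),'z',(P[2]*1e3).round(1),'F',o['ft_force'].round(2)); return o,M,P
def go(rad,s,z):
    o,M,P=st(); W=np.append(C+(rad*U+s*Tn)/1e3,z/1e3); print('tool delta mm',(M.T@(W-P)*1e3).round(1)); print(M.round(3))
E
python3 - <<'E'
from h import *
print(Tn)
go(77,-33,42)
E
```

```text
[-0.28234146 -0.95931397]
t 5.8 P [0.4559 0.0144 0.167 ] rad 82.5 s -37.6 z 167.0 F [-0.74  0.19  0.18]
tool delta mm [ -6.7  -0.3 125.1]
[[ 0.296  0.954  0.05 ]
 [ 0.955 -0.297  0.002]
 [ 0.017  0.047 -0.999]]
```

Request:
play_rows([
  {"x":-2,"y":0,"z":15,"spin":0},
  {"x":-2,"y":0,"z":20,"spin":0},
  {"x":-2,"y":0,"z":20,"spin":0},
  {"x":0,"y":0,"z":20,"spin":0},
  {"x":0,"y":0,"z":15,"spin":0},
  {"x":0,"y":0,"z":10,"spin":0},
  {"x":0,"y":0,"z":0,"spin":0},
])

```text
time: 6.5
position: [0.4622, 0.0069, 0.0649]
tool_rot: [0.804, 0.594, 0.022, 0.016]
ft_force: [0.2, -0.6, 0.4]
grip_width: 0.0005
```

```bash
cat >> h.py <<'E'
def pics(tag):
    L=[]
    for n,(r0,r1,c0,c1) in {'scene':(150,250,170,290),'side':(160,250,200,320)}.items():
        a=cams.camera(n)['img'][r0:r1,c0:c1,::-1]; L.append(cv2.resize(a,(390,325),interpolation=cv2.INTER_CUBIC))
    cv2.imwrite(f'pics/{tag}.png',np.hstack(L))
E
python3 - <<'E'
from h import *
go(77,-33,42)
pics('a1'); snap('wrist','a1w.png')
E
```

```text
t 6.5 P [0.4622 0.0069 0.0649] rad 74.4 s -32.2 z 64.9 F [ 0.23 -0.58  0.36]
tool delta mm [ 0.4 -3.8 22.7]
[[ 0.293  0.955  0.054]
 [ 0.956 -0.293  0.001]
 [ 0.017  0.052 -0.999]]
```

View pics/a1.png

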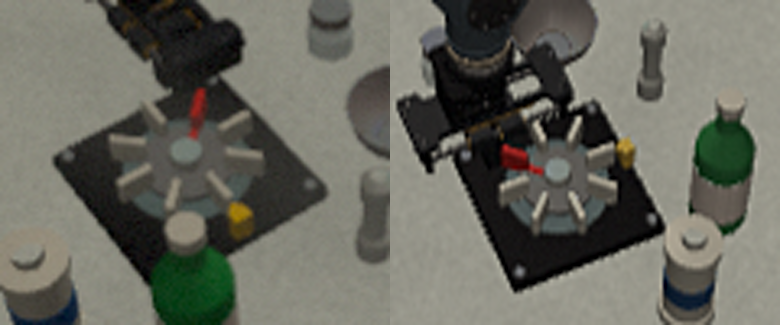

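View pics/a1w.png

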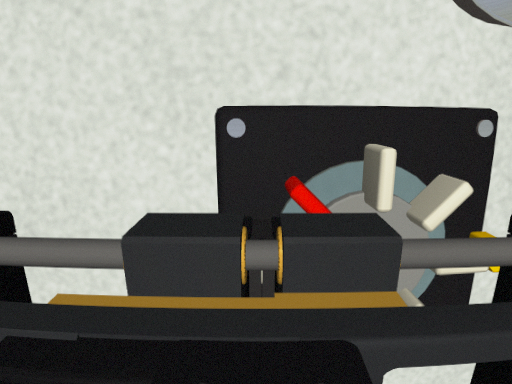

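```bash
python3 - <<'E'
from h import *
p=cams.camera('wrist');T=Tw(p)
a,b=[at_z(p,px,.018,T)[:2] for px in [(236,128),(485,128.5)]]
d=b-a; e=d/np.linalg.norm(d); n=np.array([e[1],-e[0]])
print(a,b,np.linalg.norm(d),np.rad2deg(np.arctan2(d[1],d[0])),'C',(a+b)/2+n*.0866)
go(71,-32,40)
E
```

```text
[0.46696605 0.06308305] [0.63313885 0.01312305] 0.1735206062635234 -16.733452275900746 C [ 0.52511861 -0.04482983]
t 6.7 P [0.4633 0.0066 0.0664] rad 73.3 s -32.3 z 66.4 F [ 0.33 -0.58 -0.72]
tool delta mm [-0.7  0.9 26.5]
[[ 0.293  0.954  0.058]
 [ 0.956 -0.293  0.001]
 [ 0.017  0.055 -0.998]]
```

Request:
play_rows([
  {"x":0,"y":1,"z":10,"spin":0},
  {"x":0,"y":0,"z":10,"spin":0},
  {"x":0,"y":0,"z":6,"spin":0},
  {"x":0,"y":0,"z":0,"spin":0},
])

```text
time: 7.1
position: [0.4674, 0.0061, 0.0401]
tool_rot: [0.804, 0.594, 0.025, 0.019]
ft_force: [0.0, -0.1, -0.1]
grip_width: 0.0008
```

```bash
python3 - <<'E'
from h import *
go(71,0,40)
E
```

```text
t 7.1 P [0.4674 0.0061 0.0401] rad 69.2 s -32.9 z 40.1 F [ 0.02 -0.13 -0.11]
tool delta mm [-32.9  -1.4  -0.6]
[[ 0.292  0.954  0.062]
 [ 0.956 -0.293 -0.001]
 [ 0.018  0.06  -0.998]]
```

Request:
play_rows([
  {"x":-6,"y":-1,"z":0,"spin":0},
  {"x":-6,"y":0,"z":0,"spin":0},
  {"x":-6,"y":0,"z":0,"spin":0},
  {"x":-6,"y":0,"z":0,"spin":0},
  {"x":-6,"y":0,"z":0,"spin":0},
  {"x":-6,"y":0,"z":0,"spin":0},
  {"x":-5,"y":0,"z":0,"spin":0},
])

```text
time: 7.8
position: [0.4539, -0.0359, 0.0394]
tool_rot: [0.804, 0.594, 0.025, 0.019]
ft_force: [-1.4, 1.0, -0.1]
grip_width: 0.0006
```

```bash
python3 - <<'E'
from h import *
st(); pics('b1'); st()
E
```

```text
t 7.8 P [ 0.4539 -0.0359  0.0394] rad 70.3 s 11.2 z 39.4 F [-1.35  1.02 -0.08]
t 7.9 P [ 0.4539 -0.036   0.0394] rad 70.3 s 11.3 z 39.4 F [-0.31  0.37 -0.62]
```

View pics/b1.png

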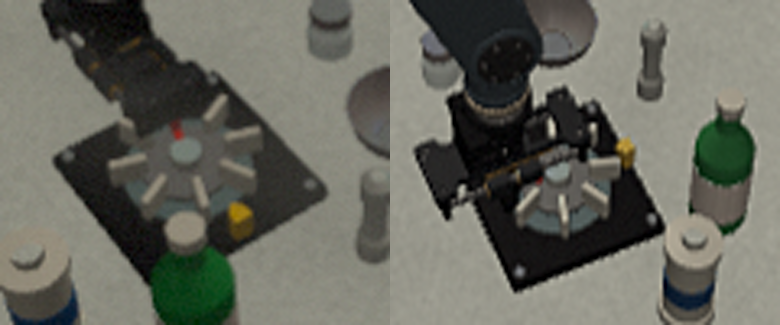

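Request:
play_rows([
  {"x":-3,"y":0,"z":0,"spin":0},
  {"x":-3,"y":0,"z":0,"spin":0},
  {"x":0,"y":0,"z":0,"spin":0},
])

```text
time: 8.2
position: [0.4517, -0.0423, 0.0392]
tool_rot: [0.804, 0.594, 0.025, 0.019]
ft_force: [-0.3, 0.4, -0.0]
grip_width: 0.0005
```

```bash
python3 - <<'E'
from h import *
st(); pics('b2'); st()
E
```

```text
t 8.2 P [ 0.4517 -0.0423  0.0392] rad 70.6 s 18.0 z 39.2 F [-0.25  0.43 -0.  ]
t 8.3 P [ 0.4517 -0.042   0.0393] rad 70.7 s 17.7 z 39.3 F [-0.11 -0.52  0.18]
```

View pics/b2.png

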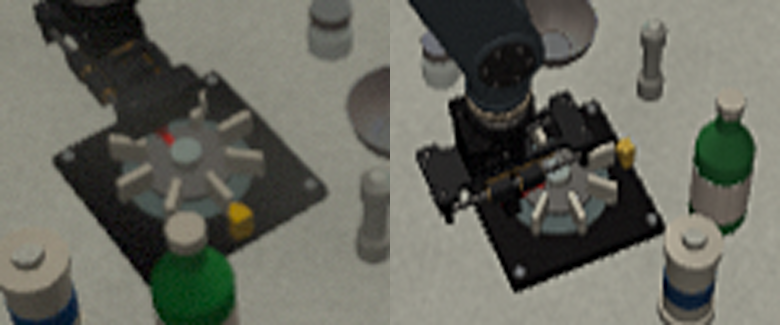

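Request:
play_rows([
  {"x":0,"y":-12,"z":-1,"spin":0},
  {"x":0,"y":-14,"z":-1,"spin":0},
  {"x":0,"y":-14,"z":0,"spin":0},
  {"x":12,"y":0,"z":0,"spin":0},
  {"x":14,"y":0,"z":0,"spin":0},
  {"x":14,"y":0,"z":0,"spin":0},
  {"x":10,"y":0,"z":0,"spin":0},
])

```text
time: 9.0
position: [0.4194, 0.0214, 0.0398]
tool_rot: [0.804, 0.594, 0.023, 0.016]
ft_force: [0.3, 0.2, 0.0]
grip_width: 0.0004
```

```bash
python3 - <<'E'
from h import *
go(70,-32,40); pics('b3');snap('wrist','b3w.png')
E
```

```text
t 9.0 P [0.4194 0.0214 0.0398] rad 119.6 s -34.0 z 39.8 F [0.35 0.19 0.04]
tool delta mm [-1.4 49.5  2.3]
[[ 0.294  0.954  0.055]
 [ 0.956 -0.294  0.001]
 [ 0.018  0.052 -0.998]]
```

View pics/b3.png

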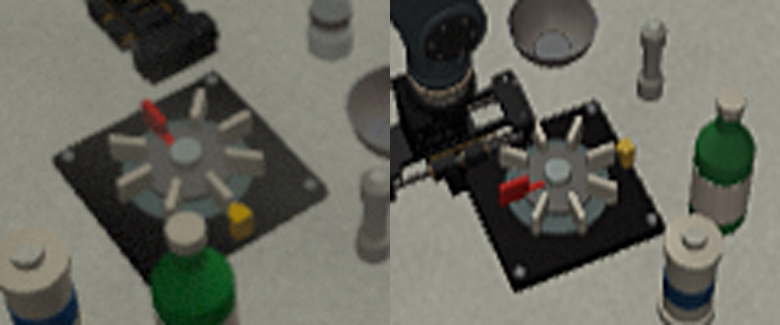

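Request:
play_rows([
  {"x":0,"y":15,"z":0,"spin":0},
  {"x":0,"y":15,"z":1,"spin":0},
  {"x":0,"y":12,"z":1,"spin":0},
  {"x":0,"y":5,"z":0,"spin":0},
  {"x":0,"y":0,"z":0,"spin":0},
])

```text
time: 9.65
position: [0.4626, 0.0059, 0.0398]
tool_rot: [0.804, 0.594, 0.021, 0.014]
ft_force: [-0.1, -0.6, -0.6]
grip_width: 0.0007
```

```bash
python3 - <<'E'
from h import *
go(71,17,40)
E
```

```text
t 9.65 P [0.4626 0.0059 0.0398] rad 73.8 s -31.4 z 39.8 F [-0.15 -0.56 -0.59]
tool delta mm [-48.3   3.4  -0.9]
[[ 0.293  0.955  0.051]
 [ 0.956 -0.294  0.002]
 [ 0.017  0.048 -0.999]]
```

Request:
play_rows([
  {"x":-6,"y":1,"z":0,"spin":0},
  {"x":-6,"y":1,"z":0,"spin":0},
  {"x":-6,"y":0,"z":0,"spin":0},
  {"x":-6,"y":0,"z":0,"spin":0},
  {"x":-6,"y":0,"z":0,"spin":0},
  {"x":-6,"y":0,"z":0,"spin":0},
  {"x":-5,"y":0,"z":0,"spin":0},
  {"x":-4,"y":0,"z":0,"spin":0},
])

```text
time: 10.45
position: [0.4476, -0.0407, 0.0389]
tool_rot: [0.804, 0.594, 0.02, 0.013]
ft_force: [-1.2, 0.4, 0.1]
grip_width: 0.0005
```

```bash
python3 - <<'E'
from h import *
st(); pics('c1'); st()
E
```

```text
t 10.45 P [ 0.4476 -0.0407  0.0389] rad 75.0 s 17.6 z 38.9 F [-1.21  0.36  0.06]
t 10.55 P [ 0.4477 -0.0407  0.0389] rad 74.9 s 17.6 z 38.9 F [ 0.17 -0.24 -0.1 ]
```

View pics/c1.png

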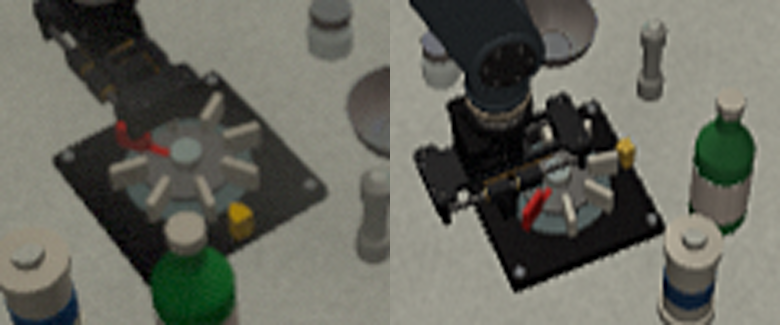

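Not snapped yet, as the finger sits further out this time. Push a little further.

Request:
play_rows([
  {"x":-2,"y":1,"z":0,"spin":0},
  {"x":-2,"y":1,"z":0,"spin":0},
  {"x":-1,"y":0,"z":0,"spin":0},
])

```text
time: 10.85
position: [0.448, -0.0463, 0.0389]
tool_rot: [0.804, 0.594, 0.02, 0.013]
ft_force: [-0.2, -0.7, -0.5]
grip_width: 0.0008
```

```bash
python3 - <<'E'
from h import *
st(); pics('c2'); st()
E
```

```text
t 10.85 P [ 0.448  -0.0463  0.0389] rad 73.0 s 22.8 z 38.9 F [-0.23 -0.71 -0.47]
t 10.95 P [ 0.4479 -0.0462  0.0389] rad 73.2 s 22.8 z 38.9 F [-1.12  0.59  0.57]
```

View pics/c2.png

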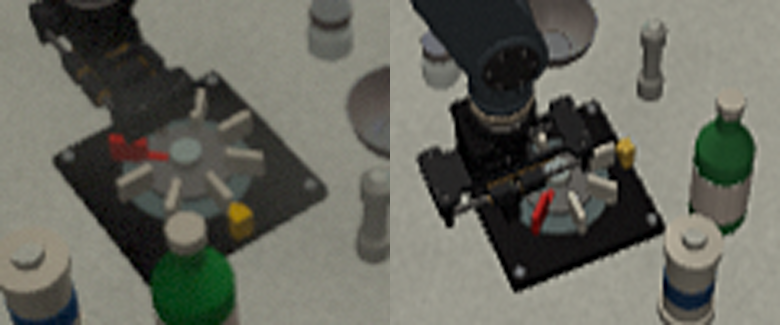

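Request:
play_rows([
  {"x":0,"y":-10,"z":-1,"spin":0},
  {"x":0,"y":-12,"z":-1,"spin":0},
  {"x":0,"y":-12,"z":0,"spin":0},
  {"x":12,"y":0,"z":0,"spin":0},
  {"x":14,"y":0,"z":0,"spin":0},
  {"x":14,"y":0,"z":0,"spin":0},
  {"x":12,"y":0,"z":0,"spin":0},
  {"x":0,"y":0,"z":0,"spin":0},
])

```text
time: 11.75
position: [0.4193, 0.0187, 0.0405]
tool_rot: [0.804, 0.594, 0.017, 0.009]
ft_force: [0.3, -0.0, -0.1]
grip_width: 0.0005
```

```bash
python3 - <<'E'
from h import *
go(70,-32,40); pics('d0')
E
```

```text
t 11.75 P [0.4193 0.0187 0.0405] rad 118.9 s -31.4 z 40.5 F [ 0.32 -0.05 -0.07]
tool delta mm [ 1.2 48.8  2.2]
[[ 0.294  0.955  0.038]
 [ 0.956 -0.294  0.006]
 [ 0.017  0.034 -0.999]]
```

View pics/d0.png

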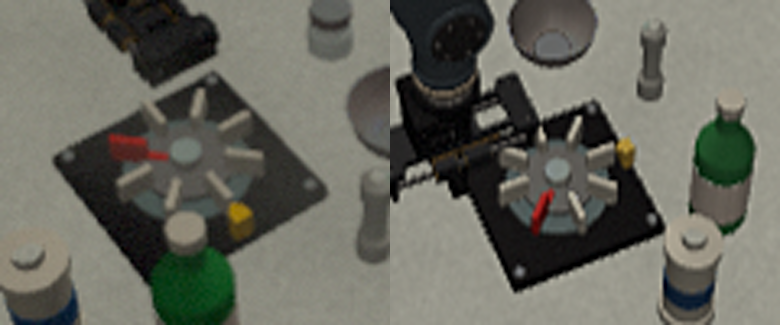

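Request:
play_rows([
  {"x":0,"y":15,"z":0,"spin":0},
  {"x":0,"y":15,"z":1,"spin":0},
  {"x":0,"y":13,"z":1,"spin":0},
  {"x":0,"y":6,"z":0,"spin":0},
  {"x":0,"y":0,"z":0,"spin":0},
])

```text
time: 12.35
position: [0.4635, 0.0011, 0.0397]
tool_rot: [0.805, 0.592, 0.015, 0.007]
ft_force: [0.4, -0.8, -0.9]
grip_width: 0.0005
```

```bash
python3 - <<'E'
from h import *
go(71,16,40)
E
```

```text
t 12.35 P [0.4635 0.0011 0.0397] rad 71.6 s -27.0 z 39.7 F [ 0.4  -0.82 -0.9 ]
tool delta mm [-42.9   1.3  -1. ]
[[ 0.297  0.954  0.033]
 [ 0.955 -0.298  0.007]
 [ 0.017  0.029 -0.999]]
```

Request:
play_rows([
  {"x":-6,"y":1,"z":0,"spin":0},
  {"x":-6,"y":0,"z":0,"spin":0},
  {"x":-6,"y":0,"z":0,"spin":0},
  {"x":-6,"y":0,"z":0,"spin":0},
  {"x":-6,"y":0,"z":0,"spin":0},
  {"x":-6,"y":0,"z":0,"spin":0},
  {"x":-5,"y":0,"z":0,"spin":0},
  {"x":-3,"y":0,"z":0,"spin":0},
])

```text
time: 13.15
position: [0.4467, -0.0442, 0.0388]
tool_rot: [0.806, 0.592, 0.014, 0.005]
ft_force: [-0.1, 0.4, -0.3]
grip_width: 0.0007
```

```bash
python3 - <<'E'
from h import *
st(); pics('d1'); st()
E
```

```text
t 13.15 P [ 0.4467 -0.0442  0.0388] rad 74.9 s 21.2 z 38.8 F [-0.13  0.45 -0.25]
t 13.25 P [ 0.4468 -0.0441  0.0388] rad 74.7 s 21.1 z 38.8 F [-0.54  0.57  0.26]
```

View pics/d1.png

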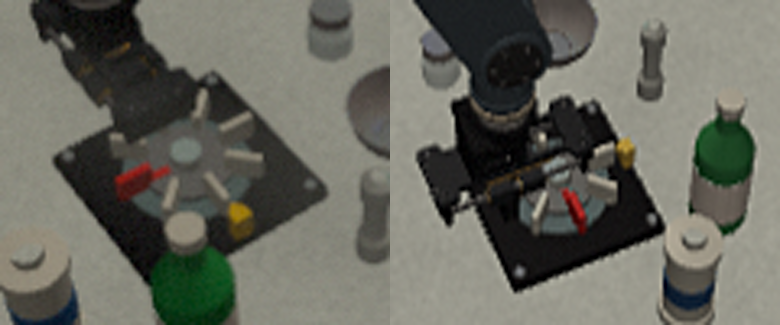

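Request:
play_rows([
  {"x":0,"y":0,"z":0,"spin":0},
  {"x":0,"y":-12,"z":0,"spin":0},
  {"x":0,"y":-12,"z":0,"spin":0},
  {"x":0,"y":-12,"z":0,"spin":0},
  {"x":12,"y":0,"z":0,"spin":0},
  {"x":14,"y":0,"z":0,"spin":0},
  {"x":14,"y":0,"z":0,"spin":0},
  {"x":11,"y":0,"z":0,"spin":0},
])

```text
time: 14.05
position: [0.4174, 0.0199, 0.0386]
tool_rot: [0.806, 0.592, 0.011, 0.001]
ft_force: [0.3, -1.0, -0.7]
grip_width: 0.0007
```

```bash
python3 - <<'E'
from h import *
go(70,-30,40); pics('e0'); p=snap('wrist','e0w.png')
E
```

```text
t 14.05 P [0.4174 0.0199 0.0386] rad 121.1 s -32.0 z 38.6 F [ 0.3  -1.03 -0.65]
tool delta mm [-1.1 51.1 -0.7]
[[ 0.299  0.954  0.02 ]
 [ 0.954 -0.3    0.011]
 [ 0.017  0.015 -1.   ]]
```

View pics/e0.png

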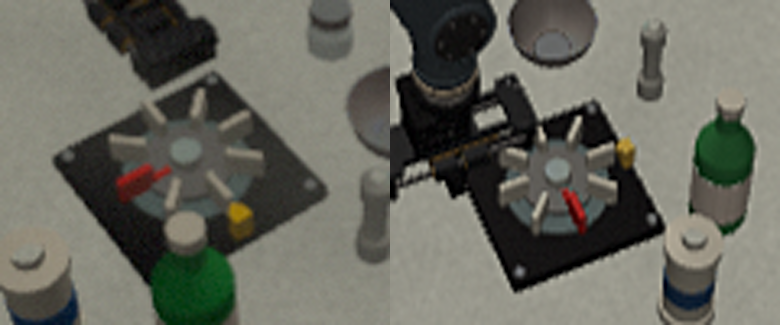

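Red rests at −1.57, two notches before the pointer. Next click.

Request:
play_rows([
  {"x":0,"y":15,"z":0,"spin":0},
  {"x":0,"y":15,"z":0,"spin":0},
  {"x":0,"y":13,"z":0,"spin":0},
  {"x":0,"y":6,"z":0,"spin":0},
  {"x":0,"y":0,"z":0,"spin":0},
])

```text
time: 14.7
position: [0.4611, 0.0036, 0.0388]
tool_rot: [0.806, 0.592, 0.01, -0.001]
ft_force: [-0.4, -0.0, 0.2]
grip_width: 0.0007
```

```bash
python3 - <<'E'
from h import *
go(71,20,40)
E
```

```text
t 14.7 P [0.4611 0.0036 0.0388] rad 74.5 s -28.7 z 38.8 F [-0.41 -0.02  0.17]
tool delta mm [-48.7   4.4  -1.9]
[[ 0.298  0.954  0.015]
 [ 0.954 -0.299  0.012]
 [ 0.016  0.01  -1.   ]]
```

Request:
play_rows([
  {"x":-6,"y":2,"z":0,"spin":0},
  {"x":-6,"y":1,"z":0,"spin":0},
  {"x":-6,"y":1,"z":0,"spin":0},
  {"x":-6,"y":0,"z":0,"spin":0},
  {"x":-6,"y":0,"z":0,"spin":0},
  {"x":-6,"y":0,"z":0,"spin":0},
  {"x":-5,"y":0,"z":0,"spin":0},
  {"x":-5,"y":0,"z":0,"spin":0},
])

```text
time: 15.5
position: [0.4466, -0.0444, 0.0379]
tool_rot: [0.806, 0.592, 0.008, -0.002]
ft_force: [0.4, -1.0, 0.7]
grip_width: 0.0005
```

```bash
python3 - <<'E'
from h import *
st(); pics('e1'); st()
E
```

```text
t 15.5 P [ 0.4466 -0.0444  0.0379] rad 74.9 s 21.5 z 37.9 F [ 0.37 -1.01  0.66]
t 15.6 P [ 0.4467 -0.0446  0.0378] rad 74.8 s 21.6 z 37.8 F [-0.49  0.38 -0.51]
```

View pics/e1.png

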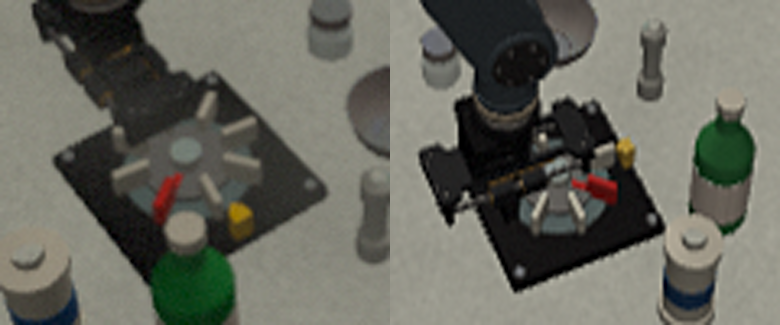

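```bash
python3 - <<'E'
from h import *
pics('e2'); st()
E
```

```text
t 15.7 P [ 0.4469 -0.044   0.0379] rad 74.8 s 21.0 z 37.9 F [-0.41 -0.48 -0.04]
```

View pics/e2.png

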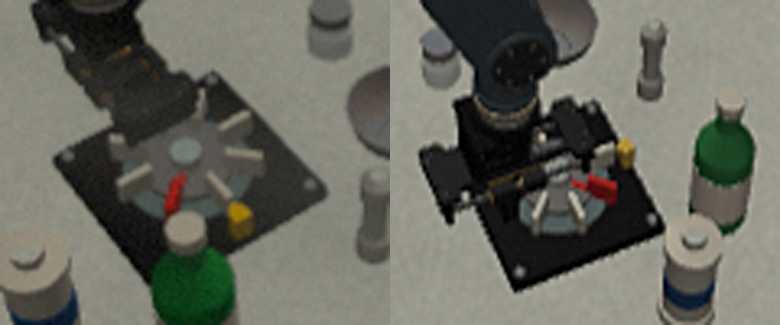

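Seated at −0.785. Back out and reset.

Request:
play_rows([
  {"x":0,"y":0,"z":0,"spin":0},
  {"x":0,"y":-12,"z":0,"spin":0},
  {"x":0,"y":-12,"z":0,"spin":0},
  {"x":0,"y":-12,"z":0,"spin":0},
  {"x":12,"y":0,"z":0,"spin":0},
  {"x":14,"y":0,"z":0,"spin":0},
  {"x":14,"y":0,"z":0,"spin":0},
  {"x":11,"y":0,"z":0,"spin":0},
])

```text
time: 16.5
position: [0.4176, 0.0201, 0.0385]
tool_rot: [0.806, 0.592, 0.005, -0.006]
ft_force: [-0.1, 0.3, -0.4]
grip_width: 0.0003
```

```bash
python3 - <<'E'
from h import *
go(70,-30,40); pics('f0')
E
```

```text
t 16.5 P [0.4176 0.0201 0.0385] rad 120.9 s -32.3 z 38.5 F [-0.09  0.28 -0.41]
tool delta mm [-1.3 50.9 -1.7]
[[ 0.299  0.954  0.002]
 [ 0.954 -0.299  0.016]
 [ 0.016 -0.003 -1.   ]]
```

View pics/f0.png

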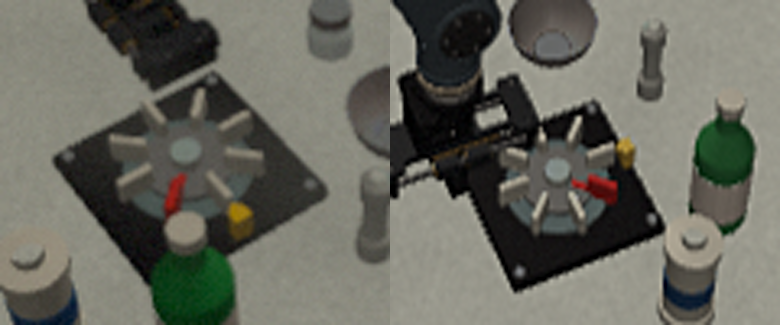

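One click left: red rests one notch short of the pointer.

Request:
play_rows([
  {"x":0,"y":15,"z":0,"spin":0},
  {"x":0,"y":15,"z":0,"spin":0},
  {"x":0,"y":13,"z":0,"spin":0},
  {"x":0,"y":6,"z":0,"spin":0},
  {"x":0,"y":0,"z":0,"spin":0},
])

```text
time: 17.1
position: [0.4628, 0.0054, 0.038]
tool_rot: [0.805, 0.594, 0.004, -0.007]
ft_force: [-0.2, 0.1, -0.1]
grip_width: 0.0003
```

Request:
play_rows([
  {"x":-6,"y":2,"z":0,"spin":0},
  {"x":-6,"y":1,"z":0,"spin":0},
  {"x":-6,"y":1,"z":0,"spin":0},
  {"x":-6,"y":0,"z":0,"spin":0},
  {"x":-6,"y":0,"z":0,"spin":0},
  {"x":-6,"y":0,"z":0,"spin":0},
  {"x":-5,"y":0,"z":0,"spin":0},
  {"x":-3,"y":0,"z":0,"spin":0},
])

```text
time: 17.9
position: [0.4492, -0.0408, 0.0371]
tool_rot: [0.805, 0.593, 0.003, -0.009]
ft_force: [-0.6, -0.8, -0.4]
grip_width: 0.0007
```

```bash
python3 - <<'E'
from h import *
st();st(); pics('f1'); pics('f2'); st()
E
```

```text
t 17.9 P [ 0.4492 -0.0408  0.0371] rad 73.4 s 17.2 z 37.1 F [-0.56 -0.85 -0.38]
t 17.9 P [ 0.4492 -0.0408  0.0371] rad 73.4 s 17.2 z 37.1 F [-0.56 -0.85 -0.38]
t 18.1 P [ 0.4495 -0.0402  0.0371] rad 73.3 s 16.6 z 37.1 F [ 0.22 -0.28 -0.86]
```

View pics/f2.png

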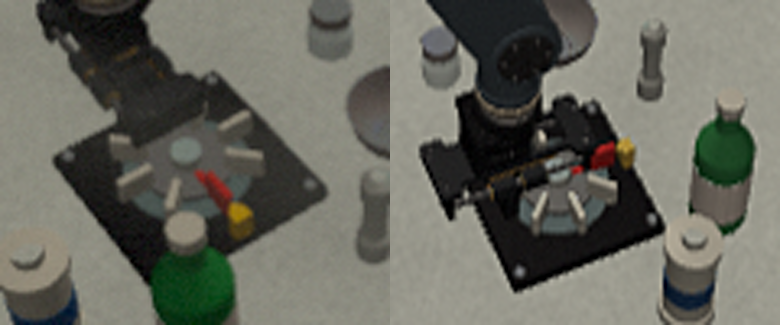

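The red lobe is at the pointer. Withdraw radially, then lift.

Request:
play_rows([
  {"x":0,"y":-12,"z":0,"spin":0},
  {"x":0,"y":-12,"z":0,"spin":0},
  {"x":0,"y":-14,"z":0,"spin":0},
  {"x":0,"y":-5,"z":-15,"spin":0},
  {"x":0,"y":0,"z":-25,"spin":0},
  {"x":0,"y":0,"z":-25,"spin":0},
  {"x":0,"y":0,"z":-15,"spin":0},
  {"x":0,"y":0,"z":0,"spin":0},
])

```text
time: 18.9
position: [0.3961, -0.023, 0.1187]
tool_rot: [0.803, 0.595, -0.001, -0.015]
ft_force: [0.6, 0.3, -0.1]
grip_width: 0.0003
```

```bash
python3 - <<'E'
from h import *
st(); pics('g0'); snap('scene','g_scene.png')
E
```

```text
t 18.9 P [ 0.3961 -0.023   0.1187] rad 129.4 s 15.1 z 118.7 F [ 0.59  0.3  -0.1 ]
```

View pics/g0.png

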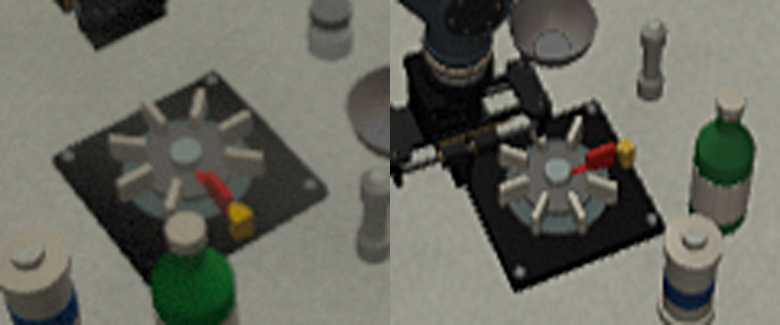

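View pics/g_scene.png

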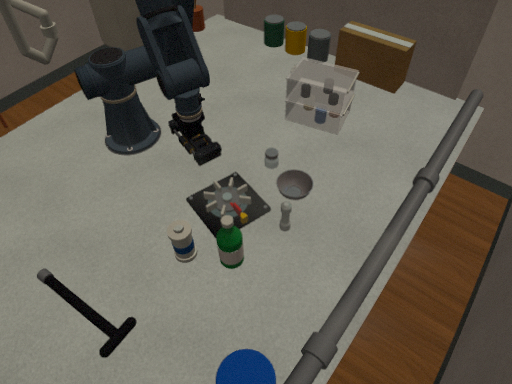

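The red lobe (side crop, around 600,157) faces the yellow pointer (625,152). All bystanders stand at the same pixels as at the start, and the hand is clear.

```bash
python3 -c "
from rig import robot
print(robot.hand_in(), robot.get_obs()['time'])"
```

```text
the job is handed in; nothing more can be done
the job is handed in; nothing more can be done
```

The counter is set: the red lobe rests in its notch facing the yellow pointer. I handed the job in at about 19 s of the 69 s allowed, and the hand-in gave no verdict.

- **Moves:** The wheel started five clicks before the pointer (about -3.93 rad). I turned it counterclockwise one notch at a time with the closed fingertips, on the side opposite the pointer. After each click I moved the finger out to the side and took pictures. They showed the wheel at rest in the second-last notch and then in the last one before the final click.
- **Extra nudge:** The second click needed about 5 mm more push, because the finger was a little further out than planned. It then snapped in normally.
- **Final checks:** In the last pictures the red lobe faces the pointer. The bystanders that are in view stand where they began, judged by eye from the pictures. The hand was clear of everything, with the tool tip at 119 mm height and about 129 mm from the wheel axis.
- **Forces:** The tool force readings I took stayed below about 2 N.
- **Discrepancies:** The tool tilted by up to about 3.5 degrees on the way, which did no harm. The wheel angles come from the pictures, since the joint value could not be read directly.

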